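# Stand the toppled glaze test tiles back on their feet

### The job

The blue and the green glaze test tile on the ware board have toppled onto their backs with their feet in the air. Tip each one back onto its foot, right where it lies, by a light fingertip push on the raised foot: do not pinch or lift a tile, nor shove it along the board. Leave the three standing tiles and everything else on the bench alone.

Things in the scene. Friction and masses are not known exactly. Their poses are not given: they have to be found in the camera images.
- ware_board: dark brown wooden ware board, fixed, 200 mm (own x) by 720 mm (own y) and 20 mm thick, on the bench; origin under its centre, its top 20 mm above that. The five test tiles are in one row along it, at least 120 mm from heel to heel. The two toppled ones lie glazed face up, plates pointing away from the robot, each foot sticking straight up at the near end.
- tile_blue: glaze test tile, cobalt blue glaze, dark blue top band. L-shaped, bisque, 60 mm wide: plate 80 mm tall, 8 mm thick; foot 12 mm thick reaching 60 mm forward of the plate's back. Origin: midpoint of the heel (lower back edge). Own axes: +z up the plate, -x along the underside to the toe; plate at x -8..0, z 0..80, foot at x -60..0, z 0..12 mm. Now on its back: +z level, within 0.55 rad of world +x; -x up. 110 to 185 g.
- tile_green: glaze test tile, celadon green glaze, dark green top band. L-shaped, bisque, 60 mm wide: plate 80 mm tall, 8 mm thick; foot 12 mm thick reaching 60 mm forward of the plate's back. Origin: midpoint of the heel (lower back edge). Own axes: +z up the plate, -x along the underside to the toe; plate at x -8..0, z 0..80, foot at x -60..0, z 0..12 mm. Now on its back: +z level, within 0.55 rad of world +x; -x up. 110 to 185 g.
- tile_blue_toe (a point): middle of the blue tile's toe edge, the free end of its foot on the side of the plate: 60 mm above the board now, 12 mm above it when the tile stands. Pushed near here towards the robot (from the plate's side, level at first, then following the foot down), the tile tips about its heel, hardly sliding; past about 50 degrees it drops onto its foot by itself.
- tile_green_toe (a point): middle of the green tile's toe edge, the free end of its foot on the side of the plate: 60 mm above the board now, 12 mm above it when the tile stands. Pushed near here towards the robot (from the plate's side, level at first, then following the foot down), the tile tips about its heel, hardly sliding; past about 50 degrees it drops onto its foot by itself.
- tile_white: glaze test tile, white glaze, grey-white top band. Same shape, size and axes as the blue tile. It stands upright (own +z up, foot towards the robot) and must be left alone.
- tile_amber: glaze test tile, amber glaze, brown top band. Same shape, size and axes as the blue tile. It stands upright (own +z up, foot towards the robot) and must be left alone.
- tile_red: glaze test tile, iron-red glaze, near-black red top band. Same shape, size and axes as the blue tile. It stands upright (own +z up, foot towards the robot) and must be left alone.
- mug: white mug, 80 mm wide, 90 mm tall, handle at its +y, standing on the bench beyond the board; origin under its centre
- vase: unglazed bisque vase, 96 mm wide, 148 mm tall, on the bench off the board's right end; origin under its centre
- glaze_jar: white jar with black lid, 64 mm wide, 85 mm tall, on the bench beyond the board; origin under its centre
- underglaze: blue bottle with red cap, 44 mm wide, 125 mm tall, on the bench off the board's left end; origin under its centre
- brush: brush 200 mm long lying on the bench along the board's far side, to the right; origin near its middle, x along it

How it is judged (in metres and radians):
At the end, for the whole second after the job is handed in: The blue and the green tile both stand upright on their feet on the ware board (within 0.09 rad, heel on the board top), at rest, with their heels within 50 mm of where they lay; the other three tiles still stand (angle between each of tile_blue, tile_green, tile_white, tile_amber, tile_red's own z axis and vertical below 0.09 rad and z of tile_blue in the frame of ware_board between 0.016 and 0.025 m and distance of each of tile_blue, tile_green from where it was at the start of the episode below 0.05 m and linear speed of each of tile_blue, tile_green below 0.02 m/s and angular speed of each of tile_blue, tile_green below 0.15 rad/s and z of tile_green in the frame of ware_board between 0.016 and 0.025 m); the robot touches nothing.
It fails at once if a toppled tile is lifted: its heel comes more than 20 mm off the ware board's top (z of any of tile_blue, tile_green in the frame of ware_board above 0.04 m).
It fails at once if a toppled tile is pinched or pressed hard: more than 15 N from the fingers (contact force between the fingers and tile_blue above 15 N or contact force between the fingers and tile_green above 15 N).
It fails at once if a standing tile is moved more than 15 mm or tilted more than 0.2 rad (distance of any of tile_white, tile_amber, tile_red from where it was at the start of the episode above 0.015 m or angle between any of tile_white, tile_amber, tile_red's own z axis and vertical above 0.2 rad).
It fails at once if the mug, vase, glaze jar, bottle or brush is moved more than 20 mm (distance of any of mug, vase, glaze_jar, underglaze, brush from where it was at the start of the episode above 0.02 m).
It also fails if it takes over 58 s, if anything falls off the work surface, if the arm or the gripper's body presses on something with over 40 N, if the wrist force passes 120 N, or if a joint passes its speed limit or range.

### The arm

A 6-joint arm with a two-finger parallel gripper is mounted at the origin on the work surface. World frame = base frame: x ahead of the robot, y to its left, z up, the work surface at z = 0. Lengths are in mm, angles in degrees, forces in N, time in s.
With the tool pointing down it reaches from about 375 to 750 mm from the base axis. Payload 9 kg.
Tool frame: the origin (TCP) lies midway between the tips of the shut fingers; the grasp point (between the pads) lies 19 mm behind it; z points along the fingers, x is the direction in which the jaws open and shut, and the axes are right-handed (so a half turn about z gives the same grasp; the last joint's range is limited). The gripper opens to 85 mm and grips with 20 to 120 N. Pads are 22 mm wide; open, the fingers measure 114 mm over their backs; the gripper's body (76 mm by 85 mm) begins 54 mm behind the grasp point. The pads swing forward as they close: fully open they stand 13 mm farther back than shut.
Start: joints at [53.302, 5.964, 5.575, 89.605, 0, 77.527], TCP at [246.197, 547.196, 231.331] pointing down, gripper open.
Joint ranges: [-171.21, 171.21], [-48.23, 106.86], [-62.78, 66.21], [-105.2, 120.99], [-86.42, 89.51], [-180, 180]. Speed limits (degrees/s): [127.2, 127.2, 147.25, 180, 180, 180].

### API

Orientations are given as [roll, pitch, yaw] about the fixed x, y, z axes, in that order (R = Rz(yaw) Ry(pitch) Rx(roll)).
In Python, from rig import * gives the robot as it stands.
- The arm moves only by the tool servo_tool, never from a script. Its argument "steps" is a list of rows, each a list of 5 numbers: the gripper's target within -1 to 1 (fully open at 1, half-way at 0, shut at -1), then the shift along the tool's x, y, z normalised to -1 to 1, where 1 is 3 cm, then the turn about the tool's z normalised to -1 to 1, where 1 is 0.12 rad. A call has 1 to 20 rows; each row shifts and turns the commanded pose from where the row before left it, along the tool's axes as they then stand; what a row does not reach is not made up. A row lasts 1/8 s, in which the tool goes at most 62.5 mm and 10.7 degrees, less where a joint would pass 70% of its speed; a pose out of reach is approached as far as the arm can. A call with a number of a shift or a turn outside -1 to 1 is refused whole. A call with a gripper value outside its range is refused whole. The fingers move at their own pace and stop on an object; "newtons" is the grip in N (left out, the last holds). Time passes only in rows, so rows that do not move let the fingers close. It gives the time, the measured TCP pose, the force and the opening at its end, in the units of the state.
- get_state(): the state, without advancing time (a new reading comes with each control period).
- capture(name): name is "scene" or "top" or "wrist"; returns (picture, depth): 480x640x3 uint8, red, green, blue; 480x640 float32, mm along the optical axis (not along the pixel's ray), 0 where there is no reading.
- camera_params(name): a dict with "K" (3x3 intrinsics, pixels), "k1" (the pictures are not rectified: a ray, as slopes to the right and down, at radius r is drawn at 1 + k1 r^2 times it, then the intrinsics apply), "R" (3x3) and "t" (3): a world point X has camera coordinates R X + t. Camera axes: x right, y down, z forward; pixel columns grow to the right and rows downward; lengths in mm; the calibration is good to about 2 mm. A picture is of the moment at which its call begins: read the wrist's pose just before it. camera_params takes no time and is no camera call; for the wrist camera it gives the pose at the moment of the call.
- close_job(): hands the job in, once; it reports no verdict.
Trained networks look in the newest picture that a camera, given by its name, has taken for a name from the list of things; names that differ only in an ending like _2 or _b are one class to them, and where a whole thing is asked for, a point or a joint stands for the part that bears it (a point fixed in the world has none). Each returns a list of dicts, best first, with "score" (0 to 1); they miss things now and then, are a little off and sometimes report something else, mostly with a low value. They report only what shows in the picture. A call takes as long as a camera call.
- trace(camera, label): "pixels" (480x640 bool, what is visible of it).
- landmark_of(camera, label): "point" ([x, y, z] in mm, in world coordinates, good to about 4 mm: a listed point, or the origin of a listed thing).
The state is a dict: "time_s": time; "joints": joint angles; "joint_vel": joint speeds; "tau": joint torques, N m; "ee_pos": TCP position; "tool_rot": TCP orientation; "contact_force": force on the tool from outside, world axes, zero at the start; "ft_torque": the same for the moment, N m; "finger_gap": finger opening in mm.
Only numpy, scipy, OpenCV 4.12 (cv2) and the standard library are available. Lean on these libraries where they do the work, as an engineer would, in place of code of your own. Each camera call takes 0.05 s, during which the arm holds its last target. There are 200 camera calls.

## Working session

There is one attempt and no reset: what is moved stays moved. The work goes in short steps, Python scripts to look and compute and a tool call to move; the robot and the scene stay as the last step left them, time stands still between calls to the robot, and variables do not carry over. Pictures are saved under pics/ and viewed, about 8 in all and at most 12, crops included, and the job is handed in when it is done.

Besides the shell and the picture viewer there is one more tool, called in YAML: its name, and indented under it one key for each argument. servo_tool: Moves the arm, as the interface text tells. Its arguments: {"type":"object","properties":{"steps":{"type":"array"},"newtons":{"type":"number"}},"required":["steps"]}

```bash
mkdir -p pics; cat > h.py <<'E'
from rig import *
import numpy as np, cv2
def unproj(cam,u,v,d,p=None):
    p=p or camera_params(cam); K=np.array(p["K"]); 
    k=np.array([p["k1"],0,0,0],float)
    xy=cv2.undistortPoints(np.array(np.c_[u,v],float).reshape(-1,1,2),K,k).reshape(-1,2)
    c=np.c_[xy,np.ones(len(xy))]*np.array(d).reshape(-1,1)
    return (c-np.array(p["t"]))@np.array(p["R"])
def cloud(cam,m,depth):
    m=cv2.erode(m.astype(np.uint8),np.ones((3,3)))>0
    m&=depth>0; v,u=np.nonzero(m); return unproj(cam,u,v,depth[v,u])
E
python3 - <<'E'
from h import *
s=get_state(); print(s)
for c in("scene","top"):
    im,d=capture(c); cv2.imwrite(f"pics/{c}1.png",im[:,:,::-1]); np.save(f"{c}.npy",d)
    for n in("tile_blue","tile_green","tile_blue_toe","tile_green_toe","tile_white","tile_amber","tile_red","ware_board"):
        print(c,n,[(np.round(r["point"],1).tolist(),round(r["score"],2)) for r in landmark_of(c,n)[:2]])
    for n in("tile_blue","tile_green"):
        r=trace(c,n)
        if r:
            P=cloud(c,r[0]["pixels"],d); print(len(P),P.min(0).round(),P.max(0).round())
            np.save(f"{c}_{n}.npy",P)
            hi=P[(P[:,2]>72)]; lo=P[(P[:,2]<35)&(P[:,2]>22)]
            print("hi",len(hi),hi.mean(0).round(1)); print("lo",len(lo),lo.mean(0).round(1))
            if len(hi)>3: print(cv2.minAreaRect(hi[:,:2].astype(np.float32)))
            if len(lo)>3: print(cv2.minAreaRect(lo[:,:2].astype(np.float32)))
E
```

```text
{'time_s': 0.0, 'joints': array([ 5.33035588e+01,  5.99779706e+00,  5.52662662e+00,  8.96035881e+01,
       -7.42228679e-04,  7.75255911e+01]), 'joint_vel': array([ 0.03199843,  0.03195921, -0.05604853,  0.10697213, -0.0355321 ,
        0.07738632]), 'tau': array([ 1.16352156e-03, -5.56932092e+01,  5.03644001e+01,  1.71188620e-02,
       -2.99260519e-04,  2.11822010e-05]), 'ee_pos': array([245.96965571, 546.90623221, 230.52655433]), 'tool_rot': array([-1.79984577e+02,  7.31540420e-02,  6.57779780e+01]), 'contact_force': array([-0.36219187, -0.28688824, -0.70327728]), 'ft_torque': array([-0.00393697,  0.00284483,  0.01136919]), 'finger_gap': 85.21602274559666}
scene tile_blue [([531.9, -16.5, 18.0], 0.84)]
scene tile_green [([531.1, -150.8, 17.9], 0.58)]
scene tile_blue_toe [([544.9, -13.0, 76.7], 0.85)]
scene tile_green_toe [([541.8, -155.8, 79.6], 0.91)]
scene tile_white [([504.7, -291.4, 16.6], 0.76)]
scene tile_amber [([558.2, 269.0, 19.6], 0.7)]
scene tile_red [([530.6, 133.6, 21.6], 0.91), ([701.2, -44.9, 1.6], 0.49)]
scene ware_board [([541.7, -8.5, -0.9], 0.68)]
841 [535. -45.
[... 922 characters left out ...]
1], 0.66)]
top tile_red [([528.9, 139.7, 19.9], 0.57)]
top ware_board [([538.1, -7.7, 0.2], 0.64)]
745 [532. -46.  22.] [613.  11.  89.]
hi 131 [539.2 -15.5  80.8]
lo 556 [582.7 -17.5  30. ]
((539.4635620117188, -15.361326217651367), (51.30949020385742, 12.345622062683105), 85.1749267578125)
((574.3043823242188, -15.714059829711914), (56.81621551513672, 78.73062133789062), 84.76596069335938)
724 [ 521. -204.   22.] [ 611. -124.   88.]
hi 146 [ 536.3 -151.7   81. ]
lo 499 [ 575.9 -170.6   30. ]
((536.249755859375, -152.005615234375), (56.74937438964844, 12.87724781036377), 68.15151977539062)
((576.8270263671875, -171.01388549804688), (54.900726318359375, 57.83818817138672), 69.41944122314453)
```

servo_tool:
  steps:
    - [-1, 0, 0, 0, -0.96]
    - [-1, 0, 0, 0, -0.96]
    - [-1, 0, 0, 0, -0.95]
    - [-1, 0, 0, 0, 0]
    - [-1, 0, 0, 0, 0]
  newtons: 20

```text
time_s: 1.72
ee_pos: [246.2, 547.2, 231.3]
tool_rot: [180.0, -0.0, 85.4]
contact_force: [-0.7, -0.6, -0.3]
finger_gap: -0.1
```

View pics/top1.png

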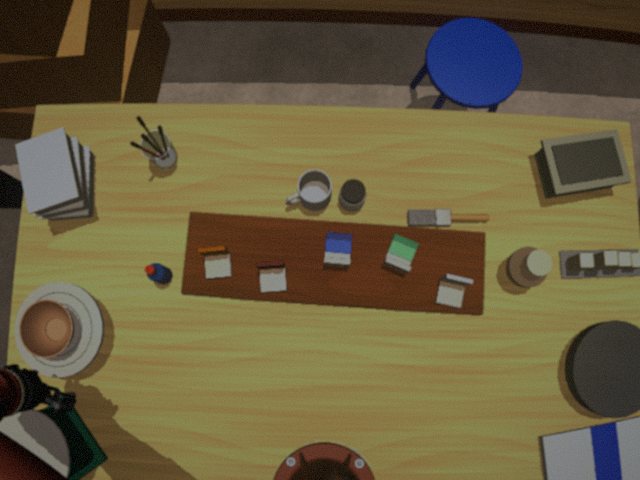

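View pics/scene1.png

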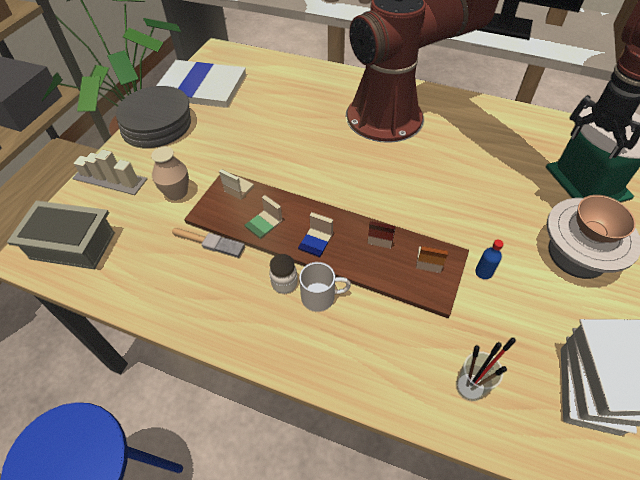

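Blue (338,250) and green (402,253) lie as described, with clear space around them. Moving over the blue tile's plate side.

servo_tool:
  steps:
    - [-1, -0.99, 0.69, 0, 0]
    - [-1, -0.99, 0.69, 0, 0]
    - [-1, -0.99, 0.69, 0, 0]
    - [-1, -0.99, 0.69, 0, 0]
    - [-1, -0.99, 0.69, 0, 0]
    - [-1, -0.99, 0.69, 0, 0]
    - [-1, -0.99, 0.69, 0, 0]
    - [-1, -0.99, 0.69, 0, 0]
    - [-1, -0.99, 0.69, 0, 0]
    - [-1, -0.99, 0.69, 0, 0]
    - [-1, -0.99, 0.69, 0, 0]
    - [-1, -0.99, 0.69, 0, 0]
    - [-1, -0.99, 0.69, 0, 0]
    - [-1, -0.99, 0.69, 0, 0]
    - [-1, -0.99, 0.69, 0, 0]
    - [-1, -0.99, 0.69, 0, 0]
    - [-1, -0.99, 0.69, 0, 0]
    - [-1, -0.99, 0.69, 0, 0]
    - [-1, 0, 0, 0, 0]

```text
time_s: 4.1
ee_pos: [576.4, -16.9, 230.7]
tool_rot: [-180.0, 0.0, 85.3]
contact_force: [0.2, 0.9, -0.2]
finger_gap: 0.2
```

```bash
cat > w.py <<'E'
from h import *
import sys
s=get_state(); print(s["ee_pos"].round(1),s["tool_rot"].round(1))
im,d=capture("wrist"); cv2.imwrite(f"pics/{sys.argv[1]}.png",im[:,:,::-1])
for n in sys.argv[2:]:
    print(n,[(np.round(r["point"],1).tolist(),round(r["score"],2)) for r in landmark_of("wrist",n)[:2]])
    r=trace("wrist",n)
    if r:
        P=cloud("wrist",r[0]["pixels"],d)
        print(len(P),P.min(0).round(),P.max(0).round())
        hi=P[P[:,2]>76]
        if len(hi)>5: print("hi",len(hi),hi.mean(0).round(1),np.median(hi[:,2]),cv2.minAreaRect(hi[:,:2].astype(np.float32)))
E
python3 w.py w1 tile_blue tile_blue_toe tile_green tile_green_toe
```

```text
[576.4 -16.9 230.7] [-180.     0.    85.3]
tile_blue [([536.3, -12.4, 22.0], 0.82)]
5977 [531. -47.  21.] [612.  17.  84.]
hi 1236 [537.9 -13.3  81.3] 81.40023222859377 ((538.1851196289062, -13.308677673339844), (57.719600677490234, 11.559684753417969), 86.50397491455078)
tile_blue_toe [([546.6, -13.0, 78.9], 0.93)]
6009 [531. -48.  27.] [613.  16.  84.]
hi 1241 [538.  -13.1  81.5] 81.56325700355303 ((538.2786865234375, -13.317747116088867), (58.27460479736328, 11.635519981384277), 86.38603973388672)
tile_green [([531.4, -150.3, 15.4], 0.75)]
4760 [ 640. -366.    6.] [ 682. -182.   24.]
tile_green_toe [([543.5, -152.8, 76.0], 0.83)]
5882 [ 521. -205.   27.] [ 612. -122.   84.]
hi 1248 [ 535.7 -149.4   81.2] 81.38779245752093 ((535.3167114257812, -151.26536560058594), (59.570045471191406, 12.672121047973633), 67.72810363769531)
```

servo_tool:
  steps:
    - [-1, 0, 0, 0.95, 0]
    - [-1, 0, 0, 0.95, 0]
    - [-1, 0, 0, 0.95, 0]
    - [-1, 0, 0, 0.95, 0]
    - [-1, 0, 0, 0.9, 0]
    - [-1, 0.08, 0, 0.63, 0]
    - [-1, 0, 0, 0, 0]

```text
time_s: 5.42
ee_pos: [575.0, -12.0, 70.1]
tool_rot: [-179.9, -0.0, 85.5]
contact_force: [0.6, -0.3, -0.3]
finger_gap: 0.1
```

servo_tool:
  steps:
    - [-1, 0, -0.2, 0, 0]
    - [-1, 0, -0.2, 0, 0]
    - [-1, 0, -0.15, 0, 0]
    - [-1, 0, -0.1, 0, 0]
    - [-1, 0, -0.1, 0, 0]
    - [-1, 0, -0.1, 0, 0]
    - [-1, 0, -0.1, 0, 0]
    - [-1, 0, 0, 0, 0]

```text
time_s: 6.42
ee_pos: [547.4, -10.3, 71.4]
tool_rot: [180.0, -0.0, 85.5]
contact_force: [-0.1, -1.3, -0.5]
finger_gap: 0.1
```

```bash
python3 - <<'E'
from h import *
for c in("scene",):
    im,d=capture(c); cv2.imwrite("pics/s2.png",cv2.resize(im[150:310,180:420,::-1],None,fx=3,fy=3))
    print([r["point"].round(1) if hasattr(r["point"],"round") else r["point"] for r in landmark_of(c,"tile_blue_toe")[:1]])
E
```

```text
[[534.9, -15.6, 85.3]]
```

View pics/s2.png

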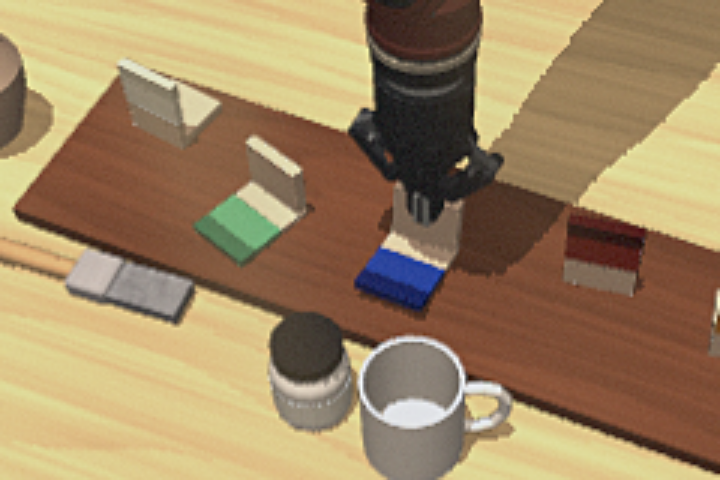

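The blue tile has begun to tip: its toe reads about 10 mm nearer the robot and its plate edge is lifting. The finger is roughly central on the foot, so I'm continuing.

servo_tool:
  steps:
    - [-1, 0, -0.12, 0.02, 0]
    - [-1, 0, -0.12, 0.02, 0]
    - [-1, 0, -0.12, 0.03, 0]
    - [-1, 0, -0.12, 0.03, 0]
    - [-1, 0, -0.12, 0.04, 0]
    - [-1, 0, -0.12, 0.04, 0]
    - [-1, 0, -0.12, 0.05, 0]
    - [-1, 0, -0.12, 0.05, 0]
    - [-1, 0, 0, 0, 0]

```text
time_s: 7.65
ee_pos: [518.5, -8.0, 62.8]
tool_rot: [-180.0, -0.0, 85.5]
contact_force: [-0.0, -1.1, -0.6]
finger_gap: 0.2
```

```bash
cat > c.py <<'E'
from h import *
import sys
n=sys.argv[1]; im,d=capture("scene"); r=trace("scene",n)
P=cloud("scene",r[0]["pixels"],d); print(len(P),P.min(0).round(),P.max(0).round(), get_state()["contact_force"].round(1))
print([np.round(r["point"],1) for r in landmark_of("scene",n)[:1]],[np.round(r["point"],1) for r in landmark_of("scene",n+"_toe")[:1]])
cv2.imwrite(f"pics/{sys.argv[2]}.png",cv2.resize(im[150:310,180:420,::-1],None,fx=3,fy=3))
E
python3 c.py tile_blue s3
```

```text
446 [500. -40.  31.] [591.  18.  85.] [-0.9  0.9 -0. ]
[array([532.7, -16.1,  20.4])] [array([504.8, -11.8,  71.4])]
```

View pics/s3.png

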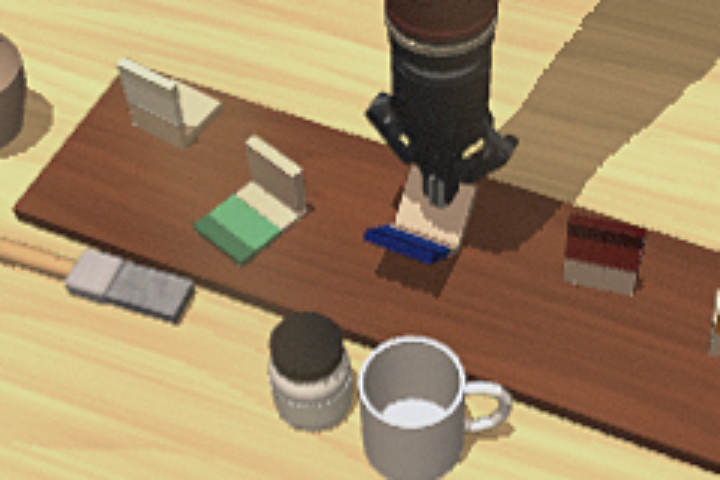

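The tile is at about 40° with its heel still at x≈532, as planned. Finishing the push.

servo_tool:
  steps:
    - [-1, 0, -0.12, 0.06, 0]
    - [-1, 0, -0.12, 0.06, 0]
    - [-1, 0, -0.12, 0.06, 0]
    - [-1, 0, -0.12, 0.06, 0]
    - [-1, 0, -0.06, 0.02, 0]
    - [-1, 0, 0, 0, 0]
    - [-1, 0, 0, 0, 0]

```text
time_s: 8.72
ee_pos: [502.9, -6.8, 55.3]
tool_rot: [180.0, -0.0, 85.5]
contact_force: [0.4, 0.2, 0.0]
finger_gap: -0.0
```

```bash
python3 c.py tile_blue s4
```

```text
483 [477. -39.  21.] [536.  19. 103.] [-0.1  0.7 -0.3]
[array([530.6, -16.6,  18.4])] [array([472. ,  -7.9,  29.2])]
```

View pics/s4.png

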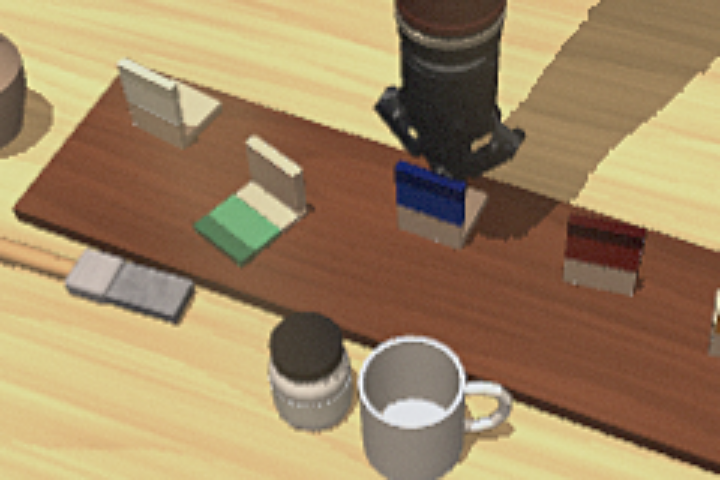

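Blue stands with a vertical plate at heel x≈531. Retreating upwards and going over to green.

servo_tool:
  steps:
    - [-1, 0, -0.1, 0.0, 0]
    - [-1, 0, 0, -0.3, 0]
    - [-1, 0, 0, -0.7, 0]
    - [-1, 0, 0, -1, 0]
    - [-1, 0, 0, -1, 0]
    - [-1, 0, 0, -1, 0]
    - [-1, 0, 0, -1, 0]
    - [-1, 0, 0, 0, 0.85]
    - [-1, 0, 0, 0, 0.84]
    - [-1, 0, 0, 0, 0.84]
    - [-1, -0.8, 0.8, 0, 0]
    - [-1, -0.82, 0.82, 0, 0]
    - [-1, -0.82, 0.82, 0, 0]
    - [-1, -0.82, 0.82, 0, 0]
    - [-1, -0.82, 0.82, 0, 0]
    - [-1, 0, 0, 0, 0]

```text
time_s: 10.92
ee_pos: [567.9, -167.7, 205.3]
tool_rot: [180.0, 0.0, 68.0]
contact_force: [-0.2, 0.8, -0.2]
finger_gap: -0.0
```

```bash
python3 w.py w2 tile_green_toe
```

```text
[ 567.9 -167.7  205.3] [180.   0.  68.]
tile_green_toe [([538.4, -152.5, 77.0], 0.73)]
104231 [ 425. -372.   -1.] [653. 131. 212.]
```

servo_tool:
  steps:
    - [-1, 0.12, 0, 0.95, 0]
    - [-1, 0, 0, 0.95, 0]
    - [-1, 0, 0, 0.95, 0]
    - [-1, 0, 0, 0.95, 0]
    - [-1, 0, 0, 0.7, 0]
    - [-1, 0, 0, 0, 0]
    - [-1, 0, -0.2, 0, 0]
    - [-1, 0, -0.2, 0, 0]
    - [-1, 0, -0.15, 0, 0]
    - [-1, 0, -0.1, 0, 0]
    - [-1, 0, -0.1, 0, 0]
    - [-1, 0, -0.1, 0, 0]
    - [-1, 0, -0.1, 0, 0]
    - [-1, 0, 0, 0, 0]

```text
time_s: 12.82
ee_pos: [542.4, -151.7, 70.1]
tool_rot: [-180.0, -0.0, 68.1]
contact_force: [0.4, -0.9, 0.2]
finger_gap: -0.2
```

```bash
python3 c.py tile_green s5
```

```text
1257 [ 508. -486.    6.] [ 584. -406.  152.] [ 1.   0.1 -0.4]
[array([ 531.5, -151.8,   18. ])] [array([ 529.2, -152. ,   79.7])]
```

View pics/s5.png

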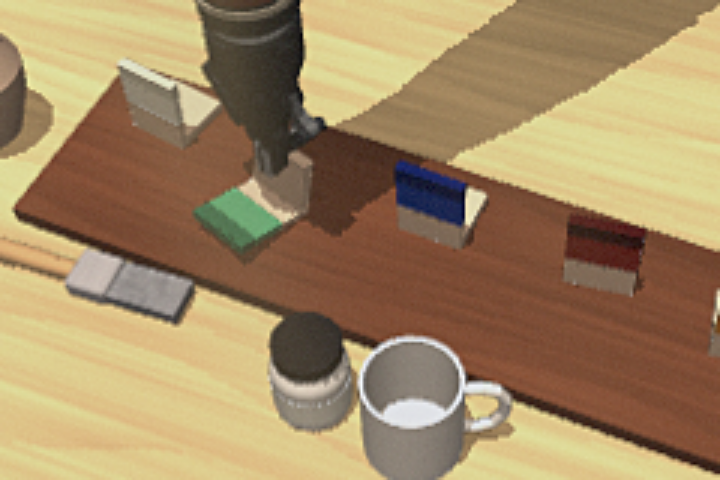

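The green tile is starting to tip as the blue one did, and its heel hasn't moved. Continuing with the same profile.

servo_tool:
  steps:
    - [-1, 0, -0.12, 0.02, 0]
    - [-1, 0, -0.12, 0.02, 0]
    - [-1, 0, -0.12, 0.03, 0]
    - [-1, 0, -0.12, 0.03, 0]
    - [-1, 0, -0.12, 0.04, 0]
    - [-1, 0, -0.12, 0.04, 0]
    - [-1, 0, -0.12, 0.04, 0]
    - [-1, 0, -0.12, 0.04, 0]
    - [-1, 0, 0, 0, 0]

```text
time_s: 14.15
ee_pos: [515.5, -140.9, 62.2]
tool_rot: [-180.0, -0.0, 68.1]
contact_force: [0.3, 0.3, 0.2]
finger_gap: 0.1
```

```bash
python3 c.py tile_green s6
```

```text
411 [ 503. -188.   29.] [ 589. -110.   84.] [-0.1  0.5  0.1]
[array([ 529. , -150. ,   20.8])] [array([712.1,  40.3,   1.8])]
```

View pics/s6.png

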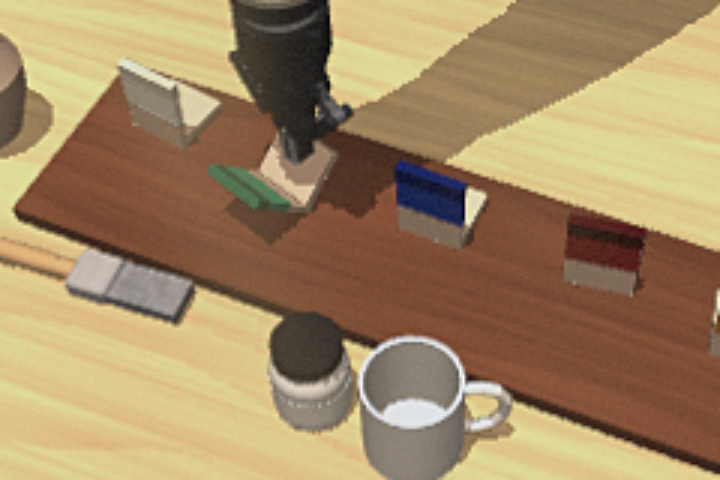

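About 40° and straight. Finishing green.

servo_tool:
  steps:
    - [-1, 0, -0.12, 0.06, 0]
    - [-1, 0, -0.12, 0.06, 0]
    - [-1, 0, -0.12, 0.06, 0]
    - [-1, 0, -0.12, 0.05, 0]
    - [-1, 0, -0.06, 0.02, 0]
    - [-1, 0, 0, 0, 0]
    - [-1, 0, 0, 0, 0]

```text
time_s: 15.22
ee_pos: [500.9, -135.1, 55.0]
tool_rot: [180.0, -0.0, 68.1]
contact_force: [0.6, -0.2, 0.2]
finger_gap: -0.1
```

```bash
python3 c.py tile_green s7
```

```text
435 [ 477. -172.   26.] [ 542. -100.  103.] [-0.2  0.6  0.8]
[array([ 530.5, -153.1,   20.8])] [array([ 476.5, -131.7,   32.5])]
```

View pics/s7.png

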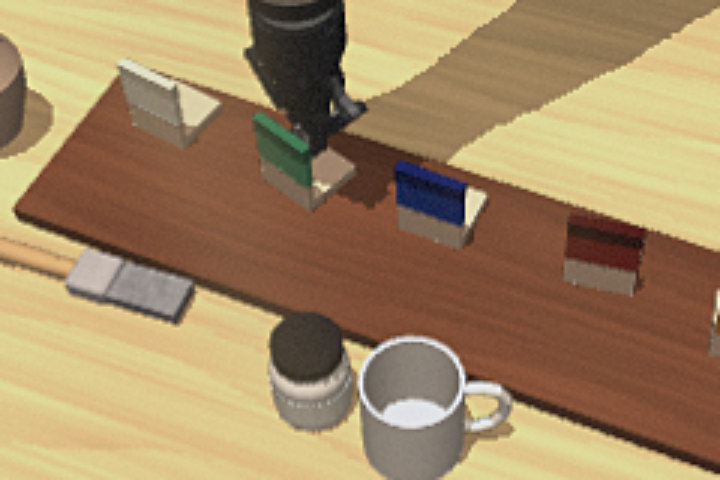

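Green stands too. Retreating upwards, then a final check.

servo_tool:
  steps:
    - [-1, 0, -0.1, 0, 0]
    - [-1, 0, 0, -0.3, 0]
    - [-1, 0, 0, -0.7, 0]
    - [-1, 0, 0, -1, 0]
    - [-1, 0, 0, -1, 0]
    - [-1, 0, 0, -1, 0]
    - [-1, 0, 0, -1, 0]
    - [-1, 0, -0.5, -0.5, 0]
    - [-1, 0, 0, 0, 0]
    - [-1, 0, 0, 0, 0]

```text
time_s: 16.68
ee_pos: [484.2, -128.4, 219.4]
tool_rot: [-180.0, -0.0, 68.1]
contact_force: [0.4, 0.4, 0.0]
finger_gap: 0.1
```

```bash
python3 c.py tile_blue s8; python3 - <<'E'
from h import *
im,d=capture("scene"); d0=np.load("scene.npy")
for n in("tile_blue","tile_green","tile_white","tile_amber","tile_red","mug","brush","glaze_jar"):
    r=trace("scene",n); l=landmark_of("scene",n)
    if r:
        P=cloud("scene",r[0]["pixels"],d); print(n,np.round(l[0]["point"]) if l else None,P.min(0).round(),P.max(0).round())
E
```

```text
459 [477. -39.  26.] [534.  20. 102.] [-0.   0.   1.1]
[array([529.7, -16.2,  18.4])] [array([473.8,  -6.2,  32. ])]
tile_green [ 529. -151.   21.] [ 469. -172.   23.] [ 541. -101.  103.]
tile_white [ 507. -285.   16.] [ 448. -315.   21.] [ 515. -249.  103.]
tile_amber [558. 266.  21.] [505. 236.  23.] [564. 300. 104.]
tile_red [528. 133.  22.] [520. 111.  23.] [536. 168. 104.]
mug [712.  40.   2.] [671.   7.  -0.] [752. 111.  92.]
brush [ 664. -288.    4.] [ 646. -375.    6.] [ 685. -185.   23.]
glaze_jar [702. -45.   2.] [677. -70.   6.] [736. -13.  88.]
```

View pics/s8.png

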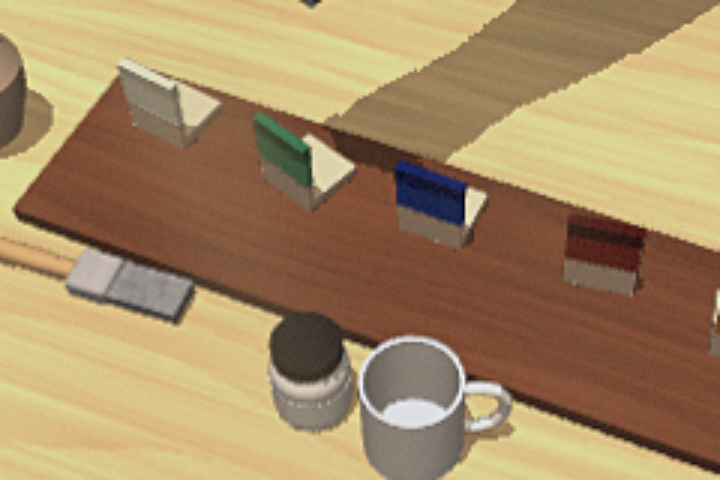

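All five tiles stand, the heels are where they lay, and the arm is clear.

```bash
python3 -c "
from rig import *
print(close_job())"
```

```text
the job is handed in; nothing more can be done
None
```

I tipped the blue and green tiles back onto their feet with the shut fingertips, pushing level at the toe and then following the foot down. The job was handed in at about 17 s of the 58 s allowed.

- **Toppled tiles:** in the last scene picture and depth check, both stand with their plate tops at about 103 mm. Their heels are within about 4 mm of where they lay, at (530, -16) for blue and (529, -151) for green.
- **Force:** the wrist readings I took stayed at noise level, up to about 1.4 N. I read them only between moves, so brief peaks in between would not show.
- **Other objects:** the white, amber and red tiles read the same as at the start, within network accuracy. The arm went nowhere near the mug, jar or brush, and they look unmoved in the pictures. I did not measure the vase and bottle again; the arm passed well above everything.
- **Disagreements:** a few network results were plainly wrong: two green-tile traces and a trace of the green toe from the wrist camera, and one green-toe landmark. I dropped them in favour of the pictures and earlier measurements.

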